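# Draw a sample carrier from the chute and load the carousel

### The arm

A 6-joint arm with a two-finger parallel gripper is mounted at the origin on the work surface. World frame = base frame: x ahead of the robot, y to its left, z up, the work surface at z = 0. Lengths are in m, angles in degrees, forces in N, time in s.
With the tool pointing down it reaches from about 0.3 to 0.75 m from the base axis. Payload 8.5 kg.
Tool frame: the origin (TCP) lies midway between the tips of the shut fingers; the grasp point (between the pads) lies 19 mm behind it (env.tcp_to_grasp is the z of the grasp point in the tool frame, in m); z points along the fingers, y is the line along which they close (so a half turn about z gives the same grasp; the last joint's range is limited). The gripper opens to 85 mm and grips with 20 to 120 N. Pads are 22 mm wide; open, the fingers measure 114 mm over their backs; the gripper's body (76 mm by 85 mm) begins 54 mm behind the grasp point. The pads swing forward as they close: fully open they stand 13 mm farther back than shut.
Start: joints at [-79.257, 21.807, 74.336, -0, 83.858, -12.336], TCP at [0.216, -0.506, 0.231] pointing down, gripper open.
Joint ranges: [-178.18, 178.18], [-50.72, 133.34], [12.68, 142.11], [-81.47, 261.47], [9.98, 163.14], [-165.26, 165.26]. Speed limits (degrees/s): [136.94, 136.94, 180, 180, 180, 180].

### API

Orientations are given as a 3x3 rotation matrix whose columns are the frame's x, y, z axes.
In Python, from rig import env, imaging, job, models gives the robot as it stands. The module is installed in compiled form; this text tells all that it offers.
- The arm moves only by the tool jog_arm, never from a script. Its argument "plan" is text: rows parted by semicolons, each of 7 numbers parted by spaces: the turn, a rotation vector about the tool's x, y, z in degrees, then the shift along the tool's x, y, z in cm, then the closure in counts, from 0 (fully open) to 255 (shut). In form: rx ry rz x y z claw; .... A call has 1 to 10 rows; each row shifts and turns the commanded pose from where the row before left it, along the tool's axes as they then stand; what a row does not reach is not made up. A row lasts 1/12 s, in which the tool goes at most 41.7 mm and 7.16 degrees, less where a joint would pass 70% of its speed; a pose out of reach is approached as far as the arm can. A call with a gripper value outside its range is refused whole. The fingers move at their own pace and stop on an object; "grip_force" is the grip in N (left out, the last holds). Time passes only in rows, so rows that do not move let the fingers close. It gives the time, the measured TCP pose, the force, the opening and the grip force at its end, in the units of the state.
- env.observe(): the state, without advancing time (a new reading comes with each control period).
- imaging.get_image(name): name is "side" or "top" or "wrist"; returns a dict with "pixels" (480x640x3 uint8, red, green, blue), "depth" (480x640 float32, m along the optical axis (not along the pixel's ray), 0 where there is no reading), "fov_y" (degrees; the focal length in pixels is half the picture's height over the tangent of half this angle, whatever the lens; pixels are square), "cx", "cy" (the principal point, pixels), "distortion" ([k1, k2, p1, p2, k3] as OpenCV has them; the pictures are not rectified), "world_from_camera" (4x4, takes a point from camera to world coordinates). Camera axes: x right, y down, z forward; pixel columns grow to the right and rows downward; lengths in m; the calibration is good to about 2 mm. A picture is of the moment at which its call begins.
- job.close_job(): hands the job in; it is judged then, once.
Trained networks look in the newest picture that a camera, given by its name, has taken for a name from the list of things; names that differ only in an ending like _2 or _b are one class to them, and where a whole thing is asked for, a point or a joint stands for the part that bears it (a point fixed in the world has none). Each returns a list of dicts, best first, with "confidence" (0 to 1); they miss things now and then, are a little off and sometimes report something else, mostly with a low value. They report only what shows in the picture. A call takes as long as a camera call. They do not tell look-alikes from the thing itself.
- models.outline_of(camera, query): "region" (480x640 bool, what is visible of it) and "bbox" ([centre column, centre row, width, height] in pixels, round what is visible of it).
- models.tip_of(camera, query): "at" ([column, row] in pixels: a listed point, or the origin of a listed thing).
The state is a dict: "time_s": time; "q": joint angles; "qvel": joint speeds; "joint_efforts": joint torques, N m; "position": TCP position; "tool_rot": TCP orientation; "ft_force": force on the tool from outside, world axes, zero at the start; "wrist_torque": the same for the moment, N m; "grip_width": finger opening in m; "gripper_force": force on a finger pad.
Only numpy, scipy, OpenCV 4.12 (cv2) and the standard library are available. Lean on these libraries where they do the work, as an engineer would, in place of code of your own. Each camera call takes 0.05 s, during which the arm holds its last target. There are 200 camera calls.

### The job

Turn the sample carousel until its empty slot points straight at the loading tongue, then draw the bottom carrier out of the sloping chute by its tab, leaving the carriers above it stacked in the chute, and slide it fully home in that slot with its tab pointing outward. Let go of it, leave the slot at the loading point, and do not disturb the other things on the bench or drop the carrier.

Things in the scene. Friction and masses are not known exactly. Their poses are not given: they have to be found in the camera images.
- carrier_1: Bottom sample carrier in the chute, plain aluminium, 110 g: block 50 long (x) x 44 wide (y) x 16 mm thick (z), with a grip tab at its front end. Origin: centre of the block's underside; x points along the block away from the tab, z out of the top face, which bears a small dark chip. In the chute it slopes 20 deg, tab end highest, pointing away and to the robot's right.
- tab_tip (a point): Middle of the underside at the outer end of carrier_1's grip tab, x = -63 mm of the carrier; same axes. The tab is 14 mm wide (y), 38 mm long (carrier x -63 to -25) and 10 mm thick, its underside level with the block's. Held by its very end the carrier may droop a little; once drawn out some 8 mm, a fuller hold can be taken.
- carrier_2: Same kind of carrier and frame as carrier_1, lying on carrier_1, 16 mm further along the chute's z: its tab runs 6 mm above the tab of carrier_1 and its tip is 5.5 mm further back in level measure.
- carrier_3: Same kind of carrier and frame as carrier_1, lying on carrier_2.
- carrier_4: Same kind of carrier and frame as carrier_1, lying on carrier_3, topmost.
- magazine: The fixed chute, leaning back 20 deg. Origin: centre of its floor's top face, 55 mm above the table; axes as a carrier lying in it (x inward and 20 deg down, z up the chute), so carrier_1 is at about 0, 0, 0. Floor x -27 to 30 mm, 6 mm thick; clear cheeks 1.4 mm beside the carriers; back post at x 26; top at z 95 mm. The stack slides dry and drops one place when the bottom one is out.
- outlet (a point): Mouth of the chute, at x -29, z 10 mm in the magazine, same axes. Two steel front jambs (magazine x -31 to -27 mm, |y| 11.4 to 27.4 mm) leave a slot for the tabs and end 21 mm above the floor: only the bottom carrier can come out, along the magazine's -x (outward, 20 deg up).
- visor_edge (a point): Middle of the outer lower edge of a fixed clear plate (4 mm thick, 55 mm wide) that juts from the jambs over the tabs: magazine x -75 to -27 mm, underside at z 64 mm. It bars the tabs from straight above; a tool leaning back 30 to 45 deg towards the outlet side passes below it, a finger either side of the lowest tab's end and under the next tab.
- chute: Fixed stand of the chute, steel plate 130 x 100 x 10 mm. Origin on the table below the magazine's origin; -x is the outlet side.
- carousel: Fixed base of the sample carousel: drum 124 mm across, 28 mm high, with a steel tongue lying on the table (50 mm wide, 8 mm high, out to 165 mm from the axis along -x, dark mark near its end) that marks the loading point. Origin on the table on the turning axis; -x points to the loading point, away and to the robot's right.
- turret (a joint): Angle of the carousel's turret, rad, counter-clockwise from above; 0 = empty slot straight at the loading tongue. Dry friction 0.25 N m, no clicks, stays where it is left; free for nearly half a turn each way. Four slots 90 deg apart: three hold fixed carriers, tabs out to 120 mm from the axis, up to 107 mm high; one is empty.
- knob (a point): Centre of the black bar knob on the turret's axis, 127.5 mm above the table: bar 50 long x 12 thick x 45 mm high (105 to 150 mm above the table), on a hub 44 mm across. The bar's length (point x) lies along the empty slot.
- slot (a point): Empty slot of the turret, turning with it. Origin: centre of the seat on its floor, 60 mm from the axis, 75 mm above the table; x inward and 20 deg down, z out of the floor: a carrier fully home lies at 0, 0, 0, up to 0.5 mm further in. Floor x -16 to 28 mm; side rails 10 mm high, 47 mm apart, mouth flared to 51; stop wall at x 25.5, 17 mm high. Open above and outside; the tab stays outside.
- tape_roll: Bystander: ring of amber tape, 90 mm across, 18 mm high; origin at the centre of its underside. Leave alone.
- solvent_jar: Bystander: amber jar, 48 mm across, 60 mm high; origin at the centre of its underside. Leave alone.
- petri_stack: Bystander: stack of glass dishes, 90 mm across, 36 mm high; origin at the centre of its underside. Leave alone.
- rinse_bottle: Bystander: white bottle, 64 mm across, 160 mm high; origin at the centre of its underside. Leave alone.
- tweezers: Bystander: steel tweezers lying flat, 120 mm long, 4 mm high; origin at the centre of its underside. Leave alone.
- screwdriver: Bystander: screwdriver lying flat, 160 mm long; origin at the centre of its underside. Leave alone.
- wafer_tray: Bystander: black open tray with compartments, 130 x 170 x 35 mm; origin at the centre of its underside. Leave alone.
Mind the look-alikes: they are no part of the job. Leave any green look-alike of the chute alone.

How it is judged:
By the outcome, as a careful person would: the job done as asked, in the order asked, and still so for the second after the job is handed in, with the robot touching nothing.
It also fails if it takes over 64 s, if anything falls off the work surface, if the arm or the gripper's body presses on something with over 40 N, if the wrist force passes 120 N, or if a joint passes its speed limit or range.

## Working session

There is one attempt and no reset: what is moved stays moved. The work goes in short steps, Python scripts to look and compute and a tool call to move; the robot and the scene stay as the last step left them, time stands still between calls to the robot, and variables do not carry over. Pictures are saved under pics/ and viewed, at most 10 in all, crops included, and the job is handed in when it is done.

Besides the shell and the picture viewer there is one more tool, called after ">>>" by a JSON object that holds its "name" and its "arguments". jog_arm: Moves the arm, as the interface text tells. Its arguments: {"type":"object","properties":{"plan":{"type":"string"},"grip_force":{"type":"number"}},"required":["plan"]}

```bash
mkdir -p pics; cat > h.py <<'E'
import numpy as np, cv2
from rig import env, imaging, job, models
def cam(name):
    im=imaging.get_image(name); f=240/np.tan(np.radians(im["fov_y"]/2))
    im["K"]=np.array([[f,0,im["cx"]],[0,f,im["cy"]],[0,0,1.]]); im["D"]=np.array(im["distortion"],float); im["T"]=np.array(im["world_from_camera"]); return im
def pts(im,uv,d=None):
    uv=np.asarray(uv,float).reshape(-1,2)
    n=cv2.undistortPoints(uv[:,None],im["K"],im["D"])[:,0]
    if d is None: d=np.array([im["depth"][int(round(v)),int(round(u))] for u,v in uv])
    c=np.c_[n*np.c_[d,d],d]; return c@im["T"][:3,:3].T+im["T"][:3,3]
def proj(im,P):
    Ti=np.linalg.inv(im["T"]); r=cv2.Rodrigues(Ti[:3,:3])[0]
    return cv2.projectPoints(np.asarray(P,float).reshape(-1,1,3),r,Ti[:3,3],im["K"],im["D"])[0][:,0]
def ray(im,uv,z):
    a=pts(im,uv,np.ones(len(np.reshape(uv,(-1,2))))); o=im["T"][:3,3]
    return o+(a-o)*((z-o[2])/(a[:,2]-o[2]))[:,None]
def cloud(im,step=1):
    v,u=np.mgrid[0:480:step,0:640:step]; d=im["depth"][v,u].ravel(); uv=np.c_[u.ravel(),v.ravel()]
    m=d>0; return pts(im,uv[m],d[m]),uv[m]
def save(im,fn): cv2.imwrite("pics/"+fn,im["pixels"][...,::-1])
E
cat > a.py <<'E'
from h import *
np.set_printoptions(precision=4,suppress=True)
s=env.observe(); print(s["time_s"],s["position"],s["grip_width"],env.tcp_to_grasp)
for c in ["top","side","wrist"]:
    im=cam(c); save(im,c+"0.png"); print(c,im["T"].round(3).tolist(),im["K"][0,0])
    for q in ["carrier_1","tab_tip","magazine","outlet","visor_edge","chute","carousel","knob","slot","rinse_bottle","wafer_tray"]:
        for r in models.tip_of(c,q)[:4]:
            if r["confidence"]>.3:
                u,v=r["at"]; ok=0<=u<639 and 0<=v<479
                print(c,q,round(r["confidence"],2),np.round(r["at"],1),pts(im,[r["at"]])[0] if ok else "")
E
python3 a.py
```

```text
0.0 [ 0.2156 -0.5057  0.2307] 0.08546020981493499 -0.0187
top [[-0.02, -0.995, 0.095, 0.436], [-1.0, 0.02, -0.002, -0.019], [0.0, -0.095, -0.995, 1.18], [0.0, 0.0, 0.0, 1.0]] 446.24768057928173
top carrier_1 0.72 [359.4 265.6] [ 0.454  -0.1054  0.1118]
top magazine 0.8 [452.6 136.7] [ 0.7838 -0.3622  0.0541]
top magazine 0.7 [368.6 264.6] [ 0.4558 -0.1268  0.1182]
top outlet 0.73 [462.5 124.2] [ 0.7912 -0.365   0.1302]
top outlet 0.52 [197.7 228.5] [0.5548 0.2921 0.0759]
top visor_edge 0.93 [480.4 112.5] [ 0.8667 -0.4583  0.0029]
top visor_edge 0.91 [391.  253.9] [ 0.485  -0.1991 -0.0008]
top chute 0.94 [445.3 140.7] [ 0.7494 -0.3196  0.134 ]
top chute 0.69 [367.5 266.5] [ 0.4513 -0.1238  0.121 ]
top carousel 0.65 [221.3 250.4] [0.4999 0.2366 0.0599]
top knob 0.88 [206.1 246.7] [0.5047 0.254  0.14  ]
top slot 0.88 [198.2 230.4] [0.5504 0.2919 0.072 ]
top rinse_bottle 0.93 [127.5 204.2] [0.6239 0.4812 0.0524]
top rinse_bottle 0.6 [284.4 171.5] [0.6988 0.0754 0.0587]
top wafer_tray 0.66 [513.8 215.3] [ 0.5803 -0.5295  0.0091]
top wafer_tray 0.55 [287.4 288.1] [0.4008 0.0761 0.0015]
top
[... 664 characters left out ...]
_edge 0.93 [354.8 190.4] [ 0.4756 -0.1654  0.1474]
side visor_edge 0.68 [254.9 142.5] [ 0.8212 -0.3933  0.1427]
side chute 0.67 [354.5 211.5] [ 0.4671 -0.1049  0.1191]
side chute 0.6 [267.  185.3] [ 0.7739 -0.3454  0.0196]
side chute 0.58 [356.1 242.4] [ 0.4575 -0.1078  0.0152]
side carousel 0.84 [318.  336.2] [0.4846 0.3376 0.0963]
side knob 0.57 [316.6 299.6] [0.5019 0.2623 0.1282]
side slot 0.55 [292.8 323.3] [0.55   0.2851 0.0694]
side wafer_tray 0.71 [335.5 166. ] [ 0.5793 -0.5122  0.0208]
wrist [[0.393, -0.882, -0.261, 0.282], [-0.92, -0.376, -0.112, -0.477], [0.0, 0.284, -0.959, 0.372], [0.0, 0.0, 0.0, 1.0]] 347.8794894892358
wrist carousel 0.74 [365.9  79.3] [ 0.3498 -0.495   0.0144]
```

```bash
python3 -c "
import cv2
a=cv2.imread('pics/top0.png')[80:400,100:560];cv2.imwrite('pics/topc.png',cv2.resize(a,(800,556),interpolation=3))
a=cv2.imread('pics/side0.png')[120:440,180:520];cv2.imwrite('pics/sidec.png',cv2.resize(a,(637,600),interpolation=3))"
```

```text
(no output)
```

View pics/topc.png

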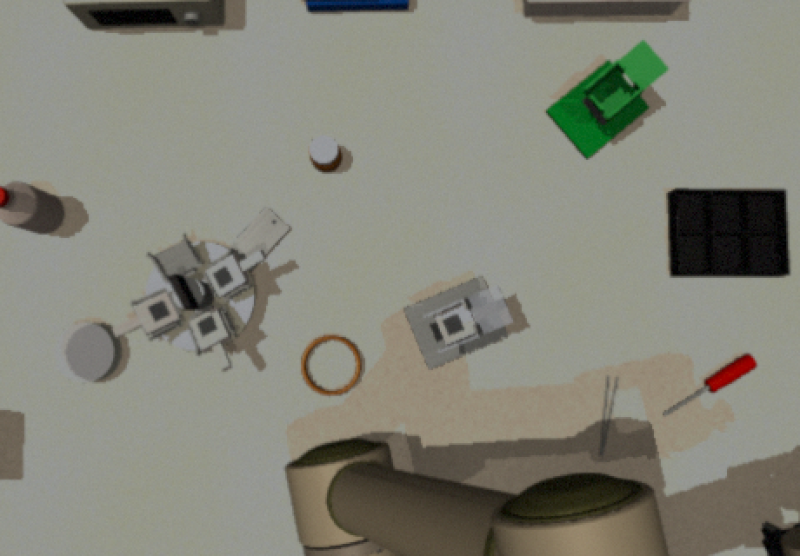

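View pics/sidec.png

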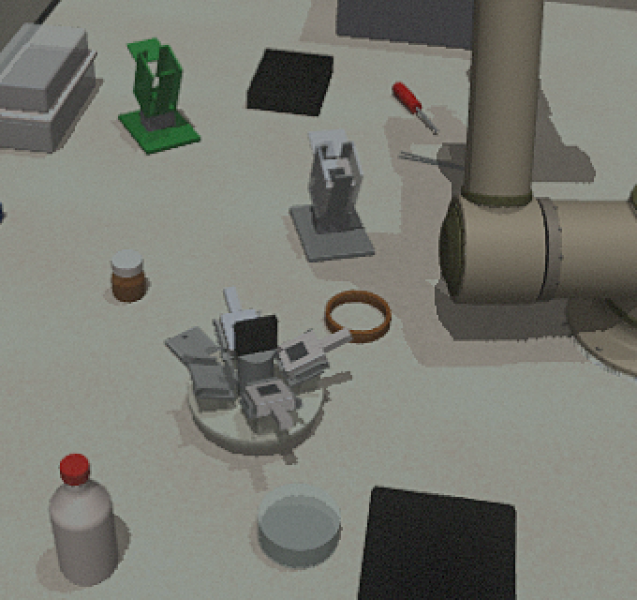

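The top view shows the steel chute at crop (455,325), with its visor pointing right and away. The green look-alike is at (610,95). The carousel is at (188,292), its tongue runs towards (265,230), and the empty slot is at (175,255), so it needs a clockwise turn. The side view agrees with this.

```bash
cat > b.py <<'E'
from h import *
np.set_printoptions(precision=4,suppress=True)
A=[];
for c in ["top","side"]:
    im=cam(c); P,uv=cloud(im); A.append(P)
    for n,zl,zh,cx,cy,r in [("plate",.006,.014,.45,-.12,.12),("plate_tbl",-.004,.003,.45,-.3,.05),("tongue",.005,.0115,.56,.18,.12),("knob",.144,.156,.5,.25,.06),("drum",.023,.033,.5,.25,.09),("top4",.100,.135,.45,-.12,.07)]:
        m=(P[:,2]>zl)&(P[:,2]<zh)&(np.hypot(P[:,0]-cx,P[:,1]-cy)<r); Q=P[m]
        if len(Q)<10: print(c,n,len(Q)); continue
        rc=cv2.minAreaRect((Q[:,:2]*1000).astype(np.float32)); print(c,n,len(Q),Q.mean(0),Q[:,2].std().round(4),np.round(rc[0],1),np.round(rc[1],1),round(rc[2],1))
        if n in("plate","tongue","knob"): print(cv2.boxPoints(rc).round(1).tolist())
        if n=="drum":
            M=np.c_[2*Q[:,:2],np.ones(len(Q))]; s=np.linalg.lstsq(M,(Q[:,:2]**2).sum(1),rcond=None)[0]; print("circ",s[:2],np.sqrt(s[2]+s[0]**2+s[1]**2))
    for q in ["carrier_1","knob","chute","magazine"]:
        for r in models.outline_of(c,q)[:5]: print(c,q,round(r["confidence"],2),np.round(r["bbox"],1),r["region"].sum())
    im["pixels"]
im=cam("top")
def big(x0,x1,y0,y1,k): return cv2.resize(im["pixels"][y0:y1,x0:x1,::-1],None,fx=k,fy=k,interpolation=cv2.INTER_CUBIC)
a=big(160,290,190,300,4); b=big(320,450,220,330,4)
o=np.vstack([a,b])[:, :]; o=np.hstack([a,b]); cv2.imwrite("pics/zoom.png",cv2.resize(o,(800,338)))
np.save("top.npy",A[0]);np.save("side.npy",A[1])
E
python3 b.py
```

```text
top plate 947 [ 0.4524 -0.1066  0.01  ] 0.0019 [ 448.9 -123. ] [221.4 205.3] 69.1
[[313.5, -189.8000030517578], [505.20001220703125, -263.0], [584.2000122070312, -56.20000076293945], [392.5, 17.0]]
top plate_tbl 957 [ 0.4497 -0.3     0.    ] 0.0017 [ 449.8 -300. ] [98.8 97.8] 88.9
top tongue 548 [0.5916 0.1701 0.0079] 0.0018 [582.5 154.1] [235.4 167.5] 42.8
[[439.29998779296875, 135.5], [553.0999755859375, 12.600000381469727], [725.7999877929688, 172.60000610351562], [612.0, 295.5]]
top knob 124 [0.5021 0.2591 0.1498] 0.0022 [502.5 259.5] [50.4 12.4] 27.1
[[477.20001220703125, 253.5], [482.79998779296875, 242.5], [527.7999877929688, 265.3999938964844], [522.0999755859375, 276.5]]
top drum 6
top top4 598 [ 0.4545 -0.116   0.1208] 0.0091 [ 454.9 -116.1] [54.8 89.5] 21.4
top carrier_1 0.78 [360.3 266.8  21.2  22.9] 353
top carrier_1 0.46 [370.4 263.4  49.5  39.3] 705
top carrier_1 0.35 [148.1 283.8  38.6  35.2] 1068
top knob 0.81 [208.5 254.6  92.4  78.1] 3776
top chute 0.72 [448.3 137.4  68.8  67.3] 2259
top chute 0.7 [362.9 267.2  60.   53. ] 1608
top chute 0.33 [209.2 255.9  90.4  78
[... 679 characters left out ...]
.  260.6] [50.3 16.6] 31.1
[[478.20001220703125, 254.6999969482422], [486.70001220703125, 240.5], [529.7999877929688, 266.5], [521.2999877929688, 280.70001220703125]]
side drum 25 [0.484  0.3164 0.0316] 0.0009 [501.5 309.1] [155.8  58.4] 2.2
circ [0.5035 0.2562] 0.08171476674584326
side top4 456 [ 0.4553 -0.1086  0.1203] 0.0091 [ 457.6 -117.2] [58.4 94.4] 20.9
side carrier_1 0.56 [363.1 215.9  19.1  22.9] 143
side knob 0.7 [320.5 315.2  90.7  84.2] 4221
side chute 0.95 [358.5 222.7  45.2  68. ] 1862
side chute 0.86 [265.  171.2  42.   58.2] 1439
side magazine 0.87 [361.6 211.9  30.9  49.1] 1007
side magazine 0.59 [264.5 162.2  24.4  40.4] 814
side magazine 0.26 [323.3 314.6  88.6  81.7] 4230
```

View pics/zoom.png

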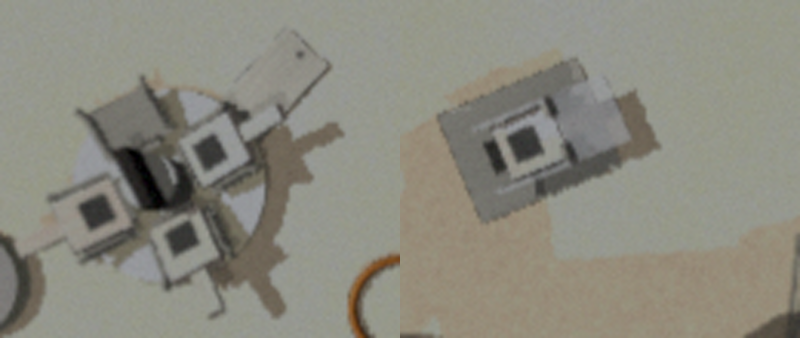

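The zoom shows the tongue's end corners at about px (254,199) and (267,212), the knob bar at about 27°, and the chute plate, visor and chip clearly.

```bash
cat >> h.py <<'E'
def goto(R,p,nmax=None,s=None):
    """numbers: shift in tool axes (cm) and rotvec (deg) from measured pose to (R,p), shift-first"""
    s=s or env.observe(); R0=np.array(s["tool_rot"]).reshape(3,3); d=R0.T@(np.asarray(p)-s["position"])*100
    rv=np.degrees(cv2.Rodrigues(R0.T@R)[0].ravel()); return d,rv
def rz(a): a=np.radians(a); return np.array([[np.cos(a),-np.sin(a),0],[np.sin(a),np.cos(a),0],[0,0,1.]])
def down(a): # tool pointing down, x axis at heading a
    return rz(a)@np.diag([1.,-1,-1])
E
cat > c.py <<'E'
from h import *
np.set_printoptions(precision=4,suppress=True)
im=cam("top"); s=env.observe(); print(np.array(s["tool_rot"]).reshape(3,3))
t=lambda z:np.array(z)/3.077
ax=np.array([.5033,.260])
c=ray(im,[t([290,28])+[160,190],t([330,68])+[160,190],t([300,55])+[160,190]],.008); print(c)
m=c[:2,:2].mean(0)
for q in (m,c[2,:2]): print("tongue",np.degrees(np.arctan2(*(q-ax)[::-1])),np.linalg.norm(q-ax))
e=c[0]-c[1]; print("endedge+-90",np.degrees(np.arctan2(e[1],e[0]))-90)
c=ray(im,[t([39,117])+[320,220],t([175,58])+[320,220],t([85,222])+[320,220]],.010); print(c)
e=c[1]-c[0]; print("plate long",np.degrees(np.arctan2(e[1],e[0])),np.linalg.norm(e)); e=c[2]-c[0]; print(np.degrees(np.arctan2(e[1],e[0])),np.linalg.norm(e), "centre",(c[1]+c[2])/2)
print("chip",ray(im,[[360.2,265.5]],.115))
for a in (27,27+180): print(goto(down(a),[.5033,.26,.26]))
E
python3 c.py
```

```text
[[ 0.92   0.392  0.   ]
 [ 0.392 -0.92  -0.   ]
 [-0.     0.    -1.   ]]
[[0.6377 0.1608 0.008 ]
 [0.6021 0.1264 0.008 ]
 [0.6139 0.1522 0.008 ]]
tongue -44.96229193228952 0.16472022154645674
tongue -44.2526806756531 0.1544130931391099
endedge+-90 -46.033579763802145
[[ 0.4769 -0.0442  0.01  ]
 [ 0.5249 -0.1616  0.01  ]
 [ 0.3874 -0.0811  0.01  ]]
plate long -67.76992268907013 0.12683393790314895
-157.58051959196212 0.09682715174325679 centre [ 0.4562 -0.1214  0.01  ]
chip [[ 0.4541 -0.1071  0.115 ]]
(array([ 56.4925, -59.1886,  -2.8693]), array([ 0.0016,  0.0007, -3.9213]))
(array([ 56.4925, -59.1886,  -2.8693]), array([  0.001 ,  -0.0025, 176.0787]))
```

>>> {"name": "jog_arm", "arguments": {"plan": "0 0 0 2.82 -2.96 -0.14 0;0 0 0 2.82 -2.96 -0.14 0;0 0 0 2.82 -2.96 -0.14 0;0 0 0 2.82 -2.96 -0.14 0;0 0 0 2.82 -2.96 -0.14 0;0 0 0 2.82 -2.96 -0.14 0;0 0 0 2.82 -2.96 -0.14 0;0 0 0 2.82 -2.96 -0.14 0;0 0 0 2.82 -2.96 -0.14 0;0 0 0 2.82 -2.96 -0.14 0"}}

```text
time_s: 3.23
position: [0.3591, -0.1212, 0.2457]
tool_rot: [[0.92, 0.391, 0.001], [0.391, -0.92, -0.0], [0.0, 0.001, -1.0]]
ft_force: [1.6, -0.1, 1.0]
grip_width: 0.0849
gripper_force: 0.0
```

>>> {"name": "jog_arm", "arguments": {"plan": "0 0 0 2.82 -2.96 -0.14 0;0 0 0 2.82 -2.96 -0.14 0;0 0 0 2.82 -2.96 -0.14 0;0 0 0 2.82 -2.96 -0.14 0;0 0 0 2.82 -2.96 -0.14 0;0 0 0 2.82 -2.96 -0.14 0;0 0 0 2.82 -2.96 -0.14 0;0 0 0 2.82 -2.96 -0.14 0;0 0 0 2.82 -2.96 -0.14 0;0 0 0 2.82 -2.96 -0.14 0"}}

```text
time_s: 4.07
position: [0.5026, 0.262, 0.2594]
tool_rot: [[0.92, 0.392, 0.0], [0.392, -0.92, -0.0], [0.0, 0.0, -1.0]]
ft_force: [-0.1, 0.3, 1.0]
grip_width: 0.0855
gripper_force: 0.0
```

>>> {"name": "jog_arm", "arguments": {"plan": "0 0 -7.1 0 0 0 0;0 0 -7.1 0 0 0 0;0 0 -7.1 0 0 0 0;0 0 -7.1 0 0 0 0;0 0 -7.1 0 0 0 0;0 0 -7.1 0 0 0 0;0 0 -7.1 0 0 0 0;0 0 -7.1 0 0 0 0;0 0 -7.1 0 0 0 0;0 0 -7.1 0 0 0 0"}}

```text
time_s: 4.9
position: [0.5024, 0.2597, 0.2593]
tool_rot: [[-0.077, 0.997, -0.0], [0.997, 0.077, -0.0], [-0.0, -0.0, -1.0]]
ft_force: [0.1, -0.5, 0.6]
grip_width: 0.085
gripper_force: 0.0
```

>>> {"name": "jog_arm", "arguments": {"plan": "0 0 -7.1 0 0 0 0;0 0 -7.1 0 0 0 0;0 0 -7.1 0 0 0 0;0 0 -7.1 0 0 0 0;0 0 -7.1 0 0 0 0;0 0 -7.1 0 0 0 0;0 0 -7.1 0 0 0 0;0 0 -7.1 0 0 0 0;0 0 -7.1 0 0 0 0;0 0 -7.1 0 0 0 0"}}

```text
time_s: 5.73
position: [0.5024, 0.2597, 0.2593]
tool_rot: [[-0.968, 0.252, -0.0], [0.252, 0.968, -0.0], [0.0, -0.0, -1.0]]
ft_force: [1.0, 0.6, 0.3]
grip_width: 0.0854
gripper_force: 0.0
```

>>> {"name": "jog_arm", "arguments": {"plan": "0 0 -7 0 0 0 0;0 0 -7 0 0 0 0;0 0 -7 0 0 0 0;0 0 -7 0 0 0 0;0 0 -7 0 0 0 0;0 0 -7 0 0 0 0"}}

```text
time_s: 6.23
position: [0.5024, 0.2597, 0.2593]
tool_rot: [[-0.888, -0.461, -0.0], [-0.461, 0.888, -0.0], [0.0, 0.0, -1.0]]
ft_force: [0.4, -0.7, 0.3]
grip_width: 0.0853
gripper_force: 0.0
```

```bash
cat > d.py <<'E'
from h import *
np.set_printoptions(precision=4,suppress=True)
s=env.observe(); print(s["time_s"],s["position"],np.round(s["q"],1)); R=np.array(s["tool_rot"]).reshape(3,3); print("heading",np.degrees(np.arctan2(R[1,0],R[0,0])))
im=cam("wrist"); save(im,"w1.png"); P,uv=cloud(im)
m=(P[:,2]>.142)&(P[:,2]<.156)&(np.hypot(P[:,0]-.503,P[:,1]-.26)<.045)
rc=cv2.minAreaRect((P[m][:,:2]*1000).astype(np.float32)); print("knob",m.sum(),rc)
for q in ["knob","slot","carousel"]:
    for r in models.tip_of("wrist",q)[:2]: print(q,r["confidence"],r["at"],ray(im,[r["at"]],{"knob":.15,"slot":.075,"carousel":.0}[q]))
E
python3 d.py
```

```text
6.2333 [0.5024 0.2597 0.2593] [  15.3   22.4   68.8    0.    88.9 -102.1]
heading -152.5738490258999
knob 1020 ((502.0065612792969, 259.5867919921875), (49.80231475830078, 11.661131858825684), 27.720779418945312)
knob 0.87 [315.9, 230.4] [[0.497  0.2541 0.15  ]]
slot 0.86 [318.8, 275.4] [[0.555  0.2862 0.075 ]]
carousel 0.89 [315.5, 204.4] [[0.5051 0.2556 0.    ]]
```

View pics/w1.png

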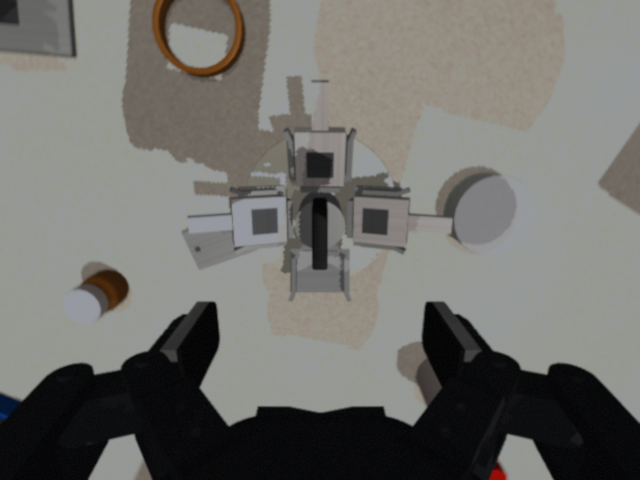

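The wrist view shows the knob bar vertical at (320,230), the empty slot below it at (320,272), and the tongue at the lower left with its mark at (198,249).

```bash
cat > e.py <<'E'
from h import *
np.set_printoptions(precision=4,suppress=True)
im=cam("wrist"); a=np.array([.502,.2596])
c=ray(im,[[182,233],[200.5,269],[198,249]],.008); print(c)
for q in (c[:2].mean(0),c[2]): print(np.degrees(np.arctan2(*(q[:2]-a)[::-1])),np.linalg.norm(q[:2]-a))
e=c[0]-c[1]; print(np.degrees(np.arctan2(e[1],e[0])))
g=cv2.cvtColor(im["pixels"],cv2.COLOR_RGB2GRAY)[225:275,176:216]; b,x=np.where(g<g.mean()-25)
o=cv2.resize(im["pixels"][215:285,170:250,::-1],None,fx=8,fy=8,interpolation=3); cv2.imwrite("pics/t.png",o)
E
python3 e.py
```

```text
[[0.6046 0.1305 0.008 ]
 [0.6369 0.1664 0.008 ]
 [0.6145 0.1545 0.008 ]]
-43.09326441944925 0.16265262132724626
-43.04003800110618 0.1539481194486359
-132.02431387653746
```

View pics/t.png

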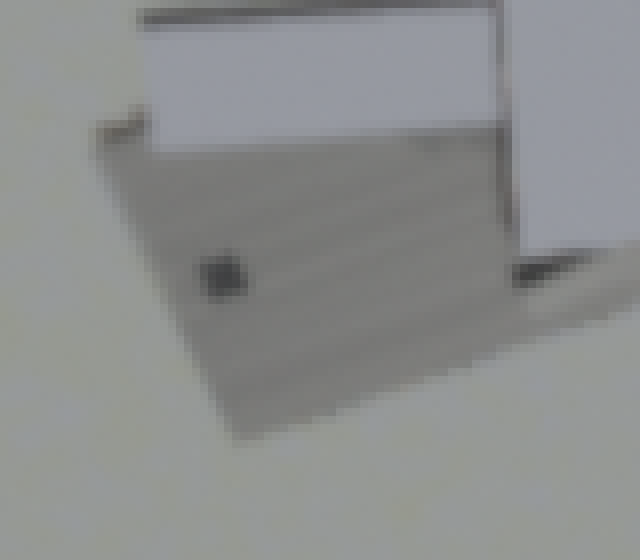

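>>> {"name": "jog_arm", "arguments": {"plan": "0 0 0 0 0 3.5 0;0 0 0 0 0 3.5 0;0 0 0 0 0 3.5 0;0 0 0 0 0 3.5 0;0 0 0 0 0 0 0;0 0 0 0 0 0 255;0 0 0 0 0 0 255;0 0 0 0 0 0 255;0 0 0 0 0 0 255;0 0 0 0 0 0 255", "grip_force": 60}}

```text
time_s: 7.32
position: [0.5029, 0.2599, 0.1208]
tool_rot: [[-0.89, -0.455, 0.003], [-0.455, 0.89, 0.001], [-0.003, -0.0, -1.0]]
ft_force: [-0.2, 0.6, -0.5]
grip_width: 0.0259
gripper_force: 0.0
```

>>> {"name": "jog_arm", "arguments": {"plan": "0 0 0 0 0 0 255;0 0 0 0 0 0 255;0 0 0 0 0 0 255;0 0 0 0 0 0 255"}}

```text
time_s: 7.65
position: [0.503, 0.2593, 0.1204]
tool_rot: [[-0.891, -0.455, 0.002], [-0.455, 0.891, -0.001], [-0.002, -0.001, -1.0]]
ft_force: [1.1, -3.9, 6.1]
grip_width: 0.0111
gripper_force: 59.7
```

>>> {"name": "jog_arm", "arguments": {"plan": "0 0 6.5 0 0 0 255;0 0 6.5 0 0 0 255;0 0 6.5 0 0 0 255;0 0 6.5 0 0 0 255;0 0 6.5 0 0 0 255;0 0 6.5 0 0 0 255;0 0 6.5 0 0 0 255;0 0 6.5 0 0 0 255;0 0 6.5 0 0 0 255;0 0 6.5 0 0 0 255"}}

```text
time_s: 8.48
position: [0.503, 0.2588, 0.1204]
tool_rot: [[-0.786, 0.619, 0.002], [0.619, 0.786, -0.002], [-0.003, -0.0, -1.0]]
ft_force: [0.1, -7.7, 7.2]
grip_width: 0.0107
gripper_force: 59.9
```

>>> {"name": "jog_arm", "arguments": {"plan": "0 0 6.3 0 0 0 255;0 0 0 0 0 0 255;0 0 0 0 0 0 255"}}

```text
time_s: 8.73
position: [0.5029, 0.2588, 0.1204]
tool_rot: [[-0.716, 0.698, 0.002], [0.698, 0.716, -0.002], [-0.002, 0.0, -1.0]]
ft_force: [-0.0, -6.8, 6.6]
grip_width: 0.0113
gripper_force: 59.9
```

```bash
cat > f.py <<'E'
from h import *
np.set_printoptions(precision=4,suppress=True)
s=env.observe(); print(s["time_s"],s["position"],np.round(s["q"],1),s["gripper_force"]); R=np.array(s["tool_rot"]).reshape(3,3); print("heading",np.degrees(np.arctan2(R[1,0],R[0,0])),s["wrist_torque"])
im=cam("wrist"); o=im["pixels"][...,::-1]; cv2.imwrite("pics/w2.png",o)
E
python3 f.py
```

```text
8.7333 [0.5029 0.2588 0.1204] [ 15.3  29.2  81.7  -0.1  69.1 -30.4] 59.86804962158203
heading 135.70003258896855 [-1.0684  0.0934 -0.2331]
```

View pics/w2.png

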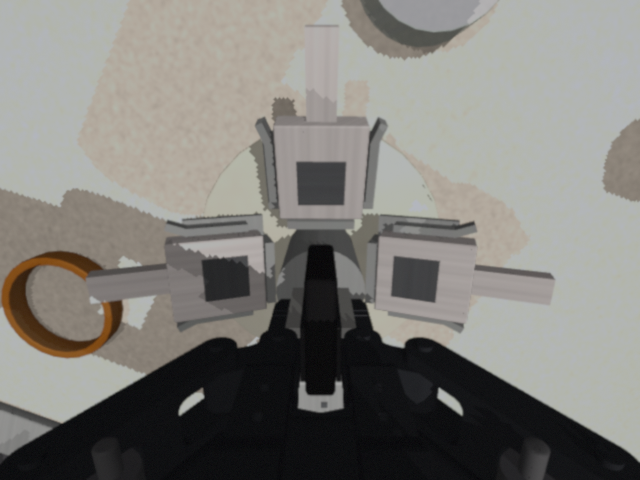

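The slot now lies over the tongue: the tongue end and its mark, about (322,404), sit directly under the bar. I'll release, rise and check.

>>> {"name": "jog_arm", "arguments": {"plan": "0 0 0 0 0 0 0;0 0 0 0 0 0 0;0 0 0 0 0 0 0;0 0 0 0 0 0 0;0 0 0 0 0 -3.5 0;0 0 0 0 0 -3.5 0;0 0 0 0 0 -3.5 0;0 0 0 0 0 -3.5 0;0 0 0 0 0 0 0;0 0 0 0 0 0 0"}}

```text
time_s: 9.62
position: [0.5028, 0.26, 0.2609]
tool_rot: [[-0.717, 0.697, 0.004], [0.697, 0.717, 0.001], [-0.002, 0.003, -1.0]]
ft_force: [-0.4, -0.8, -0.2]
grip_width: 0.0855
gripper_force: 0.0
```

```bash
cat > g.py <<'E'
from h import *
np.set_printoptions(precision=4,suppress=True)
s=env.observe(); R=np.array(s["tool_rot"]).reshape(3,3); print(s["position"],"heading",np.degrees(np.arctan2(R[1,0],R[0,0])))
im=cam("wrist"); cv2.imwrite("pics/w3.png",cv2.resize(im["pixels"][160:400,230:410,::-1],(450,600),interpolation=3)); P,uv=cloud(im)
m=(P[:,2]>.143)&(P[:,2]<.156)&(np.hypot(P[:,0]-.503,P[:,1]-.26)<.045)
rc=cv2.minAreaRect((P[m][:,:2]*1000).astype(np.float32)); print("knob",rc)
b=np.array(rc[0])/1000
# pca angle
Q=P[m][:,:2]-P[m][:,:2].mean(0); w=np.linalg.svd(Q,full_matrices=False)[2][0]; print("pca",np.degrees(np.arctan(w[1]/w[0])))
np.savez("w3.npz",pix=im["pixels"],K=im["K"],D=im["D"],T=im["T"],depth=im["depth"],kn=b)
E
python3 g.py
```

```text
[0.5028 0.26   0.2609] heading 135.7932130482738
knob ((502.13525390625, 259.8575744628906), (11.62039566040039, 49.98732376098633), 46.061973571777344)
pca -43.9743212525117
```

View pics/w3.png

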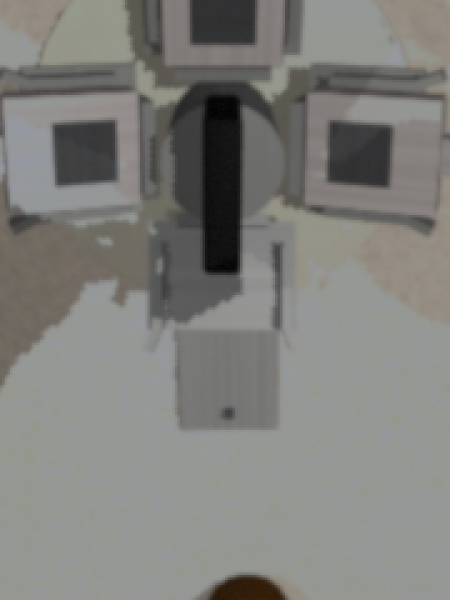

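The slot and tongue look in line. The tongue end is at crop (181..279,430) and the mark at (228,413). I'll work out the angle and locate the chute from the top view.

```bash
cat > i.py <<'E'
from h import *
np.set_printoptions(precision=4,suppress=True)
z=np.load("w3.npz"); im=dict(z); a=z["kn"]
f=lambda p:np.array(p)/2.5+[230,160]
c=ray(im,[f([181,430]),f([279,430]),f([228,413])],.008)
A=lambda v:np.degrees(np.arctan2(v[1],v[0]))
print("end mid",A(c[:2].mean(0)[:2]-a),"mark",A(c[2,:2]-a),"end edge",A((c[1]-c[0])[:2]), np.linalg.norm(c[2,:2]-a))
l=ray(im,[f([177,335]),f([181,430]),f([279,335]),f([279,430])],.008); print("edges",A((l[1]-l[0])[:2]),A((l[3]-l[2])[:2]))
# chute: fit model to top+side clouds by projecting? use chip + jambs
for n in("top","side"):
    im=cam(n); P,uv=cloud(im); px=im["pixels"].astype(int)
    m=(np.hypot(P[:,0]-.455,P[:,1]-.115)<.03)&(P[:,2]>.105)&(P[:,2]<.128)
    m=(np.hypot(P[:,0]-.455,P[:,1]+.108)<.045)&(P[:,2]>.095)&(P[:,2]<.150)
    g=px.sum(2)[uv[:,1],uv[:,0]]
    print(n,m.sum(),P[m].mean(0))
    ch=uv[m&(g<np.percentile(g[m],22))]; print("chip px",np.median(ch,0))
    for r in models.tip_of(n,"visor_edge")[:2]: print("visor",r["at"],ray(im,[r["at"]],.055+.064*np.cos(.349)+.075*np.sin(.349)))
    for r in models.tip_of(n,"carrier_1")[:3]: print("carr",r["confidence"],r["at"],ray(im,[r["at"]],.1001))
    for r in models.outline_of(n,"carrier_1")[:1]:
        Y,X=np.where(r["region"]); q=pts(im,np.c_[X,Y]); q=q[(q[:,2]>.095)&(q[:,2]<.13)]; print("car4 mean",np.median(q,0),cv2.minAreaRect((q[:,:2]*1000).astype(np.float32)))
    cv2.imwrite(f"pics/ch_{n}.png",cv2.resize(im["pixels"][(220 if n=="top" else 180):(320 if n=="top" else 270),320:440,::-1],None,fx=5,fy=5,interpolation=3))
a=cv2.imread("pics/ch_top.png");b=cv2.imread("pics/ch_side.png")
h=np.zeros((500,1200,3),np.uint8);h[:a.shape[0],:600]=a;h[:b.shape[0],600:]=b;cv2.imwrite("pics/ch.png",cv2.resize(h,(800,333),interpolation=cv2.INTER_AREA))
E
python3 i.py
```

```text
end mid -42.68587690990159 mark -42.97723615770037 end edge 45.678539868880726 0.1549428139685745
edges -42.91520174734317 -43.11711096965032
top 685 [ 0.4537 -0.1137  0.1236]
chip px [360. 267.]
visor [479.0, 113.9] [[ 0.8128 -0.4032  0.1408]]
visor [392.2, 254.3] [[ 0.4781 -0.1803  0.1408]]
carr 0.84 [359.9, 264.7] [[ 0.4563 -0.1076  0.1001]]
car4 mean [ 0.453  -0.1109  0.116 ] ((453.1520080566406, -111.37774658203125), (43.67988204956055, 46.07456970214844), 21.617612838745117)
side 525 [ 0.4508 -0.1065  0.123 ]
chip px [362. 216.]
visor [353.7, 191.0] [[ 0.4792 -0.1723  0.1408]]
visor [254.0, 140.1] [[ 0.8296 -0.4124  0.1408]]
carr 0.55 [359.5, 216.8] [[ 0.4533 -0.1105  0.1001]]
car4 mean [ 0.4595 -0.1198  0.1187] ((453.58148193359375, -116.63203430175781), (39.31964874267578, 65.1257553100586), 14.667501449584961)
```

View pics/ch.png

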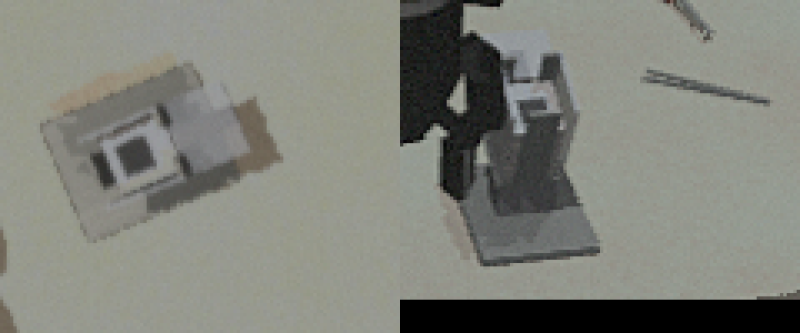

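The top view of the chute (left half of the picture) shows the chip at about px (361,267). The wrist camera will measure better from right above, so I'm going there.

>>> {"name": "jog_arm", "arguments": {"plan": "0 0 0 -2.55 -3.17 0 0;0 0 0 -2.55 -3.17 0 0;0 0 0 -2.55 -3.17 0 0;0 0 0 -2.55 -3.17 0 0;0 0 0 -2.55 -3.17 0 0;0 0 0 -2.55 -3.17 0 0;0 0 0 -2.55 -3.17 0 0;0 0 0 -2.55 -3.17 0 0;0 0 0 -2.55 -3.17 0 0;0 0 0 -2.55 -3.17 0 0"}}

```text
time_s: 10.9
position: [0.4634, -0.1472, 0.2594]
tool_rot: [[-0.717, 0.697, 0.0], [0.697, 0.717, -0.0], [-0.0, 0.0, -1.0]]
ft_force: [1.5, -0.3, -0.3]
grip_width: 0.0853
gripper_force: 0.0
```

>>> {"name": "jog_arm", "arguments": {"plan": "0 0 5.9 0 0 0 0;0 0 5.9 0 0 0 0;0 0 5.9 0 0 0 0;0 0 5.9 0 0 0 0;0 0 0 0 0 0 0;0 0 0 0 0 0 0"}}

```text
time_s: 11.4
position: [0.464, -0.1453, 0.2592]
tool_rot: [[-0.38, 0.925, -0.0], [0.925, 0.38, 0.0], [0.0, -0.0, -1.0]]
ft_force: [0.7, 0.5, 0.3]
grip_width: 0.0855
gripper_force: 0.0
```

```bash
cat > k.py <<'E'
from h import *
np.set_printoptions(precision=4,suppress=True)
s=env.observe(); R=np.array(s["tool_rot"]).reshape(3,3); print(s["time_s"],s["position"],"heading",np.degrees(np.arctan2(R[1,0],R[0,0])),np.round(s["q"],1))
im=cam("wrist"); np.savez("w4.npz",**{k:im[k] for k in("pixels","K","D","T","depth")})
for n,z in [("carrier_1",.1001),("tab_tip",.125),("magazine",.055),("outlet",.074),("visor_edge",.1408),("chute",0)]:
    for r in models.tip_of("wrist",n)[:2]: print(n,round(r["confidence"],2),r["at"],ray(im,[r["at"]],z))
for r in models.outline_of("wrist","carrier_1")[:2]:
    Y,X=np.where(r["region"]); q=pts(im,np.c_[X,Y]); q=q[(q[:,2]>.09)&(q[:,2]<.135)]; print("car",r["confidence"],r["bbox"],len(q)); 
    if len(q)>20: print(q.mean(0),cv2.minAreaRect((q[:,:2]*1000).astype(np.float32)))
cv2.imwrite("pics/w4.png",cv2.resize(im["pixels"][110:350,200:440,::-1],(600,600),interpolation=3))
E
python3 k.py
```

```text
11.4 [ 0.464  -0.1453  0.2592] heading 112.35412211249653 [-31.4  14.2  81.    0.   84.9 -53.7]
carrier_1 0.57 [322.0, 191.3] [[ 0.4541 -0.1167  0.1001]]
magazine 0.96 [486.7, 456.6] [[ 0.785  -0.3577  0.055 ]]
magazine 0.66 [602.7, 110.9] [[0.674  0.0506 0.055 ]]
visor_edge 0.64 [325.0, 278.3] [[ 0.4806 -0.175   0.1408]]
car 0.75 [326.1, 186.6, 56.1, 63.1] 3265
[ 0.4538 -0.1099  0.1134] ((453.82464599609375, -110.97114562988281), (47.06494903564453, 50.21226501464844), 21.61857032775879)
```

View pics/w4.png

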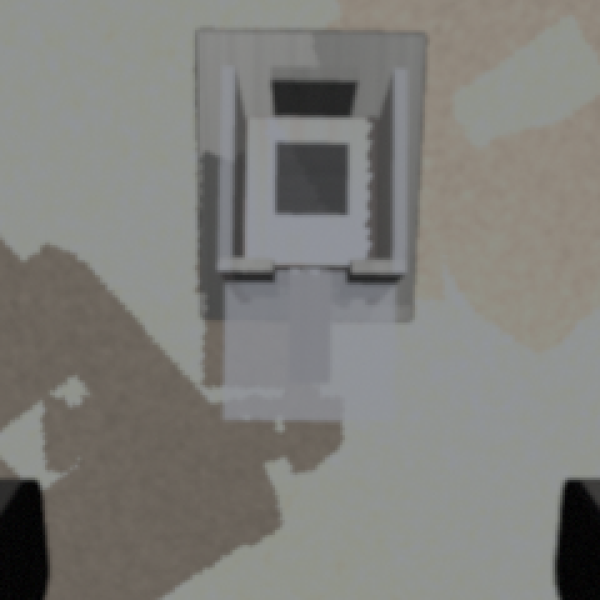

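The picture shows the chip centre at crop (312,178), visor outer edge from (223,420) to (397,417), and plate corners at (196,29), (427,33) and (413,321). The upper tab runs down at column 311.

```bash
cat > l.py <<'E'
from h import *
np.set_printoptions(precision=4,suppress=True)
im=dict(np.load("w4.npz")); f=lambda p:np.array(p)/2.5+[200,110]
A=lambda v:np.degrees(np.arctan2(v[1],v[0]))
chip=ray(im,[f([312,178.5])],.055+.064*np.cos(np.radians(20)))[0]
c=ray(im,[f([275,143]),f([349,214]),f([349,143]),f([275,214])],.115); print("chip edges",A(c[3]-c[0]),A(c[1]-c[2]))
v=ray(im,[f([223,420]),f([397,417])],.1408); print("visor",v,A(v[1]-v[0])-90,np.linalg.norm(v[1]-v[0]))
p=ray(im,[f([196,29]),f([427,33]),f([413,321])],.01); print("plate",A(p[2]-p[1]),A(p[1]-p[0])-90,np.linalg.norm(p[1]-p[0]),np.linalg.norm(p[2]-p[1]),(p[0]+p[2])/2)
vm=v.mean(0); print("chip",chip,"chip->visor",A(vm-chip),np.linalg.norm((vm-chip)[:2]), "expect",(.075*np.cos(.349)-.064*np.sin(.349))+.064*np.sin(.349))
h=np.radians(112.2); u=np.array([np.cos(h),np.sin(h)])
print("origin from chip",chip[:2]-.0219*u,"from visor",vm[:2]+(.075*np.cos(.349)-.0219)*u)
t=np.array(im["T"]); 
E
python3 l.py
```

```text
chip edges -68.07493209916203 -66.72838333942572
visor [[ 0.4539 -0.1857  0.1408]
 [ 0.5051 -0.1635  0.1408]] -66.57282251945934 0.05587634614338461
plate -68.24397043480859 -68.53614689759219 0.09842654206913197 0.1276722796749159 [ 0.4577 -0.1188  0.01  ]
chip [ 0.4522 -0.1064  0.1151] chip->visor -68.17503486988065 0.07344976988285572 expect 0.07047863556835256
origin from chip [ 0.4605 -0.1267] from visor [ 0.4612 -0.1296]
```

>>> {"name": "jog_arm", "arguments": {"plan": "0 0 0 -2.42 0.06 1.74 0;0 0 0 -2.42 0.06 1.74 0;0 0 0 -2.42 0.06 1.74 0;0 0 0 -2.42 0.06 1.74 0;0 0 0 -2.42 0.06 1.74 0;0 0 0 0 0 0 0"}}

```text
time_s: 12.3
position: [0.5125, -0.2589, 0.1684]
tool_rot: [[-0.376, 0.927, -0.004], [0.927, 0.376, 0.002], [0.004, -0.003, -1.0]]
ft_force: [-0.8, -0.6, -0.5]
grip_width: 0.0855
gripper_force: 0.0
```

>>> {"name": "jog_arm", "arguments": {"plan": "0 6.67 0 0 0 0 0;0 6.67 0 0 0 0 0;0 6.67 0 0 0 0 0;0 6.67 0 0 0 0 0;0 6.67 0 0 0 0 0;0 6.67 0 0 0 0 0;0 0 0 0 0 0 0;0 0 0 0 0 0 0"}}

```text
time_s: 12.97
position: [0.5125, -0.2565, 0.1714]
tool_rot: [[-0.289, 0.926, -0.243], [0.71, 0.377, 0.595], [0.642, -0.001, -0.767]]
ft_force: [0.2, 0.5, 0.1]
grip_width: 0.0855
gripper_force: 0.0
```

```bash
cat > m.py <<'E'
from h import *
import sys
np.set_printoptions(precision=4,suppress=True)
def frame(O,hin,L):
    h=np.radians(hin); u=np.array([np.cos(h),np.sin(h),0]); k=np.array([0,0,1.]); t=np.radians(20)
    X=u*np.cos(t)-k*np.sin(t); Z=u*np.sin(t)+k*np.cos(t); M=np.c_[X,np.cross(Z,X),Z]
    l=np.radians(L); z=u*np.sin(l)-k*np.cos(l); x=u*np.cos(l)+k*np.sin(l); return np.array(O),M,np.c_[x,np.cross(z,x),z]
if __name__=="__main__":
    O,M,Rt=frame([.461,-.1285,.055],112.2,40)
    s=env.observe(); print(s["time_s"],s["position"],np.round(s["q"],1)); R=np.array(s["tool_rot"]).reshape(3,3)
    print("tcp in mag mm",1000*M.T@(s["position"]-O))
    G=O+M@[-.065,0,.0025]; p=G+Rt[:,2]*.0187
    print("shift,rot",*goto(Rt,p))
    im=cam("wrist"); np.savez("w5.npz",**{k:im[k] for k in("pixels","K","D","T","depth")})
    o=im["pixels"][...,::-1].copy()
    for P in ([-.063,-.007,.01],[-.063,.007,.01],[-.063,.007,0],[-.063,-.007,0],[-.063,.007,.016],[-.063,-.007,.016],[-.075,.0275,.064],[-.075,-.0275,.064],[-.029,.0114,.021],[-.029,-.0114,.021]):
        uv=proj(im,[O+M@P])[0]; cv2.circle(o,tuple(int(round(a)) for a in uv),1,(0,0,255),-1)
    cv2.imwrite("pics/w5.png",o)
    for n in("tab_tip","visor_edge","outlet"):
        for r in models.tip_of("wrist",n)[:2]: print(n,round(r["confidence"],2),r["at"])
    print(proj(im,[O+M@[-.063,0,0],O+M@[-.075,0,.064],O+M@[-.029,0,.01]]))
E
python3 m.py
```

```text
12.9667 [ 0.5125 -0.2565  0.1714] [-45.   42.8  55.9  16.3 117.9 -64.3]
tcp in mag mm [-169.4444    0.6344   62.1733]
shift,rot [ 0.0647  0.0635 13.8988] [-0.0006  0.0422 -0.0533]
tab_tip 0.76 [318.0, 237.8]
visor_edge 0.94 [321.4, 180.8]
visor_edge 0.22 [321.4, 190.6]
outlet 0.55 [315.1, 200.9]
[[321.0602 235.415 ]
 [321.3048 177.7656]
 [321.0146 197.9578]]
```

View pics/w5.png

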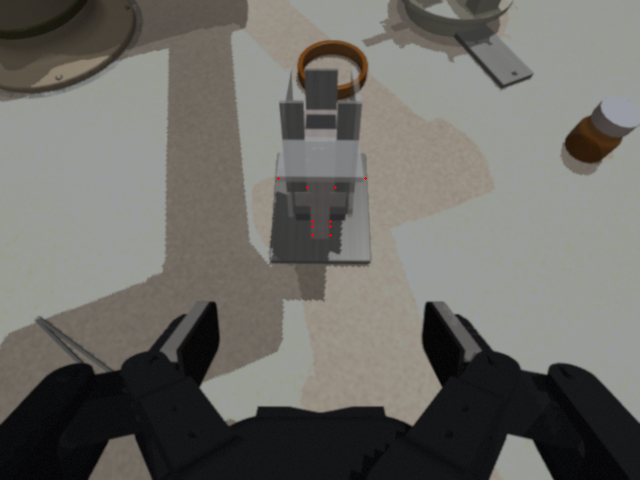

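The projected tab dots fit the picture, with the model about 2–3 px too high. So the chute is about 2 mm further out than assumed. I'll check the lateral position numerically and go.

```bash
python3 - <<'E'
from h import *
from m import frame
im=dict(np.load("w5.npz")); g=cv2.cvtColor(im["pixels"],cv2.COLOR_RGB2GRAY).astype(int)
for r in (224,228,232,235,238,241): print(r,g[r,300:342].tolist())
print(g[225:248,320].tolist())
O,M,Rt=frame([.4618,-.1304,.055],112.2,40)
print(proj(im,[O+M@[-.063,a,b] for a in(-.007,.007) for b in (0,.01)]+[O+M@[-.075,a,.064] for a in(-.0275,.0275)]).round(1).tolist())
print(g[181,270:290].tolist(),g[181,355:375].tolist())
E
```

```text
224 [60, 60, 61, 60, 59, 60, 60, 60, 60, 61, 64, 71, 75, 75, 76, 75, 73, 73, 75, 75, 75, 75, 75, 75, 75, 73, 74, 73, 71, 65, 60, 59, 59, 59, 59, 61, 60, 59, 60, 61, 65, 86]
228 [61, 61, 60, 58, 60, 60, 58, 59, 61, 62, 65, 71, 75, 76, 76, 75, 73, 73, 75, 76, 76, 76, 76, 76, 76, 74, 74, 75, 71, 64, 61, 59, 59, 59, 61, 61, 61, 60, 60, 61, 64, 76]
232 [61, 61, 60, 60, 58, 59, 59, 59, 61, 61, 66, 70, 74, 75, 73, 73, 71, 74, 74, 74, 74, 76, 75, 76, 74, 74, 74, 73, 72, 64, 60, 60, 59, 61, 60, 61, 61, 61, 60, 67, 88, 114]
235 [61, 62, 60, 59, 58, 59, 59, 60, 60, 60, 66, 70, 74, 75, 75, 74, 72, 72, 74, 75, 75, 75, 75, 75, 74, 73, 74, 74, 70, 64, 60, 60, 59, 60, 60, 61, 61, 60, 61, 62, 73, 100]
238 [61, 61, 60, 59, 59, 58, 60, 60, 60, 61, 62, 66, 68, 68, 69, 68, 69, 69, 68, 69, 69, 71, 70, 70, 71, 69, 69, 69, 68, 61, 59, 60, 60, 60, 62, 61, 59, 59, 63, 81, 107, 123]
241 [61, 60, 60, 59, 59, 59, 60, 61, 60, 61, 60, 60, 58, 59, 59, 60, 61, 62, 61, 60, 58, 58, 59, 60, 60, 61, 62, 61, 60, 58, 59, 58, 60, 60, 61, 61, 60, 61, 60, 66, 88, 116]
[76, 76, 77, 76, 76, 74, 74, 74, 74, 73, 75, 74, 72, 69, 62, 60, 58, 58, 59, 58, 58, 58, 59]
[[330.0, 237.8], [330.3, 228.7], [312.2, 237.8], [312.0, 228.7], [365.1, 180.6], [277.6, 180.5]]
[145, 145, 145, 145, 133, 105, 102, 103, 102, 102, 103, 104, 105, 103, 102, 96, 83, 78, 76, 76] [95, 101, 103, 103, 103, 105, 105, 107, 112, 118, 118, 116, 125, 139, 143, 143, 144, 144, 144, 144]
```

>>> {"name": "jog_arm", "arguments": {"plan": "0 0 0 -0.09 0 3.2 0;0 0 0 0 0 3.2 0;0 0 0 0 0 3.2 0;0 0 0 0 0 2.1 0;0 0 0 0 0 1 0;0 0 0 0 0 1 0;0 0 0 0 0 0 0"}}

```text
time_s: 13.75
position: [0.4788, -0.1736, 0.0668]
tool_rot: [[-0.29, 0.925, -0.244], [0.709, 0.379, 0.595], [0.643, -0.001, -0.766]]
ft_force: [1.2, -0.4, 0.3]
grip_width: 0.0854
gripper_force: 0.0
```

>>> {"name": "jog_arm", "arguments": {"plan": "0 0 0 -0.2 0 0 0;0 0 0 0 0 0 150;0 0 0 0 0 0 150;0 0 0 0 0 0 150;0 0 0 0 0 0 150;0 0 0 0 0 0 150;0 0 0 0 0 0 150", "grip_force": 30}}

```text
time_s: 14.33
position: [0.4801, -0.1768, 0.0656]
tool_rot: [[-0.289, 0.926, -0.243], [0.709, 0.377, 0.595], [0.643, 0.0, -0.766]]
ft_force: [0.2, -0.5, 0.5]
grip_width: 0.0352
gripper_force: 0.0
```

```bash
cat > n.py <<'E'
from h import *
from m import frame
np.set_printoptions(precision=4,suppress=True)
O,M,Rt=frame([.4618,-.1304,.055],112.2,40)
s=env.observe(); R=np.array(s["tool_rot"]).reshape(3,3); g=s["position"]-R[:,2]*.0187
print(s["time_s"],"tcp mag",1000*M.T@(s["position"]-O),"G mag",1000*M.T@(g-O),"rot",goto(Rt,s["position"])[1],"F mag",M.T@s["ft_force"],"F tool",R.T@s["ft_force"],"T",R.T@s["wrist_torque"],s["grip_width"],s["gripper_force"],np.round(s["q"],1))
E
python3 n.py
```

```text
14.3333 tcp mag [-50.4745   0.5708  -7.1036] G mag [-66.6707   0.577    2.2438] rot [ 0.0191 -0.0095 -0.0187] F mag [-0.6485 -0.0328  0.3165] F tool [-0.05    0.033  -0.7199] T [ 0.0622 -0.3022  0.047 ] 0.03522366000756226 0.0 [-42.   43.1  75.8  16.4  97.8 -67.3]
```

>>> {"name": "jog_arm", "arguments": {"plan": "0 0 0 0.03 0 0.15 255;0 0 0 0 0 0 255;0 0 0 0 0 0 255;0 0 0 0 0 0 255;0 0 0 0 0 0 255;0 0 0 0 0 0 255;0 0 0 0 0 0 255", "grip_force": 30}}

```text
time_s: 14.92
position: [0.4795, -0.1754, 0.0645]
tool_rot: [[-0.289, 0.926, -0.243], [0.709, 0.378, 0.596], [0.644, -0.0, -0.765]]
ft_force: [-0.4, 2.4, -1.7]
grip_width: 0.0129
gripper_force: 30.3
```

```bash
python3 n.py
```

```text
14.9167 tcp mag [-48.6604   0.5823  -7.6066] G mag [-64.8638   0.582    1.7283] rot [-0.0008 -0.0533 -0.0199] F mag [ 2.8362 -0.5141 -0.8138] F tool [0.7109 0.5139 2.8638] T [ 0.0602 -0.2533 -0.0319] 0.01290694790207846 30.252370834350586 [-41.9  43.1  76.1  16.5  97.6 -67.4]
```

>>> {"name": "jog_arm", "arguments": {"plan": "0 0 0 0 0 0 255;0 0 0 -0.15 0 -0.26 255;0 0 0 -0.15 0 -0.26 255;0 0 0 -0.15 0 -0.26 255;0 0 0 -0.05 0 -0.09 255;0 0 0 0 0 0 255;0 0 0 0 0 0 255", "grip_force": 60}}

```text
time_s: 15.5
position: [0.4833, -0.1846, 0.0682]
tool_rot: [[-0.289, 0.926, -0.242], [0.71, 0.377, 0.595], [0.643, 0.0, -0.766]]
ft_force: [-0.4, 2.3, 1.0]
grip_width: 0.012
gripper_force: 58.8
```

```bash
python3 n.py
```

```text
15.5 tcp mag [-59.3136   0.55    -7.5892] G mag [-75.5051   0.5596   1.7663] rot [ 0.0295  0.0194 -0.0145] F mag [ 1.8254 -0.5016  1.6873] F tool [2.3743 0.5006 0.7366] T [ 0.1181 -0.1057 -0.0046] 0.011970696159875562 58.83930802345276 [-42.3  43.4  74.5  16.3  98.9 -67.3]
```

>>> {"name": "jog_arm", "arguments": {"plan": "0 0 0 0 0 0 190;0 0 0 0 0 0 190;0 0 0 0 0 0 190;0 0 0 0.23 0 0.39 190;0 0 0 0.22 0 0.39 190;0 0 0 0 0 0 190;0 0 0 0 0 0 255;0 0 0 0 0 0 255;0 0 0 0 0 0 255;0 0 0 0 0 0 255", "grip_force": 80}}

```text
time_s: 16.33
position: [0.4799, -0.1761, 0.065]
tool_rot: [[-0.289, 0.926, -0.243], [0.709, 0.378, 0.596], [0.644, -0.0, -0.765]]
ft_force: [-1.0, 2.6, 0.9]
grip_width: 0.0125
gripper_force: 77.9
```

```bash
python3 n.py
```

```text
16.3333 tcp mag [-49.6331   0.5555  -7.3748] G mag [-65.8405   0.5564   1.9532] rot [ 0.0026 -0.0776 -0.0107] F mag [ 2.3078 -0.0894  1.7482] F tool [2.6664 0.0888 1.1281] T [-0.0052  0.1819  0.0388] 0.012545471419117651 77.91867971420288 [-42.   43.1  75.9  16.5  97.8 -67.4]
```

>>> {"name": "jog_arm", "arguments": {"plan": "0 0 0 -0.2 0 -0.35 255;0 0 0 -0.4 0 -0.69 255;0 0 0 -0.5 0 -0.87 255;0 0 0 -0.6 0 -1.04 255;0 0 0 -0.6 0 -1.04 255;0 0 0 -0.6 0 -1.04 255;0 0 0 -0.6 0 -1.04 255;0 0 0 -0.6 0 -1.04 255;0 0 0 -0.5 0 -0.87 255;0 0 0 -0.5 0 -0.87 255"}}

```text
time_s: 17.17
position: [0.5165, -0.2664, 0.0998]
tool_rot: [[-0.289, 0.926, -0.242], [0.71, 0.377, 0.595], [0.642, -0.0, -0.767]]
ft_force: [0.4, -0.3, -0.8]
grip_width: 0.0123
gripper_force: 78.4
```

```bash
cat > o.py <<'E'
from h import *
from m import frame
import sys
np.set_printoptions(precision=4,suppress=True)
s=env.observe(); R=np.array(s["tool_rot"]).reshape(3,3); t=np.array(s["position"])
im=cam("wrist"); P,uv=cloud(im); np.savez("w6.npz",**{k:im[k] for k in("pixels","K","D","T","depth")})
# tool-> carrier axes: rotate by 60deg about y
c,sn=np.cos(np.radians(60)),np.sin(np.radians(60))
# mag X in tool = (.5,0,.866), Z in tool=(.866,0,-.5), Y=-y
Mt=np.array([[.5,0,.866],[0,-1,0],[.866,0,-.5]]).T
Q=(P-t)@R@Mt*1000   # carrier-axes coords rel TCP
m=(np.abs(Q[:,1])<40)&(Q[:,0]>-20)&(Q[:,0]<90)&(Q[:,2]>0)&(Q[:,2]<40)
A=Q[m]; print(m.sum(),A.mean(0))
b=A[(A[:,2]>15)]
if len(b)>100:
    co=np.linalg.lstsq(np.c_[b[:,:2],np.ones(len(b))],b[:,2],rcond=None)[0]; r=b[:,2]-b[:,:2]@co[:2]-co[2]; b=b[np.abs(r)<3]
    co=np.linalg.lstsq(np.c_[b[:,:2],np.ones(len(b))],b[:,2],rcond=None)[0]
    print("top plane slopes deg",np.degrees(np.arctan(co[:2])),"z at",co[2]+co[:2]@[39,0],"extent",np.percentile(b,[1,50,99],axis=0))
    rc=cv2.minAreaRect(b[:,:2].astype(np.float32)); print(rc)
for q in models.tip_of("wrist","carrier_1")[:2]: print("tip",q)
for q in models.tip_of("wrist","tab_tip")[:2]: print("tab",q)
E
python3 n.py; python3 o.py
```

```text
17.1667 tcp mag [-153.0589    0.7179   -7.9935] G mag [-169.2452    0.7281    1.371 ] rot [ 0.0311  0.0513 -0.0423] F mag [-0.1314 -0.2206 -0.8596] F tool [-0.8097  0.2211  0.3169] T [-0.0208 -0.47    0.0067] 0.012308914653525453 78.44972133636475 [-45.4  47.5  58.4  15.2 111.1 -66.8]
12530 [21.3935 -0.0757 18.8591]
top plane slopes deg [4.7788 0.1316] z at 21.603388897144647 extent [[-19.3751 -21.3315  15.3039]
 [ 24.3538  -0.2497  21.6157]
 [ 63.6555  21.1613  22.847 ]]
((34.65831756591797, -0.12937355041503906), (109.34764862060547, 44.14914321899414), 0.051561497151851654)
tip {'at': [321.4, 104.3], 'confidence': 0.95}
tip {'at': [320.8, 80.0], 'confidence': 0.94}
tab {'at': [320.5, 351.3], 'confidence': 0.96}
```

```bash
cat > p.py <<'E'
from h import *
np.set_printoptions(precision=3,suppress=True)
im=dict(np.load("w6.npz")); P,uv=cloud(im); s=env.observe(); R=np.array(s["tool_rot"]).reshape(3,3); t=np.array(s["position"])
Mt=np.array([[.5,0,.866],[0,-1,0],[.866,0,-.5]]).T
Q=(P-t)@R@Mt*1000
for n,x0,x1,yw in(("block",18,61,20),("tab",-15,10,5)):
    b=Q[(Q[:,0]>x0)&(Q[:,0]<x1)&(np.abs(Q[:,1])<yw)&(Q[:,2]>8)&(Q[:,2]<32)]
    for _ in range(3):
        X=np.c_[b[:,:2],np.ones(len(b))]; co=np.linalg.lstsq(X,b[:,2],rcond=None)[0]; b=b[np.abs(b[:,2]-X@co)<3]
    print(n,len(b),np.degrees(np.arctan(co[:2])),co[2]+co[0]*(x0+x1)/2)
b=Q[(np.abs(Q[:,1])<15)&(Q[:,2]>19)&(Q[:,2]<26)]; print(np.percentile(b[:,0],[.5,1,99,99.5]))
h=np.histogram(b[:,0],bins=np.arange(0,80,2))[0]; print(h)
E
python3 p.py
```

```text
block 4980 [-0.08   0.143] 22.02052333706687
tab 1219 [-0.187  0.613] 16.077200724695828
[-41.891 -40.896 127.889 128.365]
[  0   0   0   0   0   0  41 466 227 216 223 212 207 207 182 210 188 182
 169 186 160 167 143 170 147 155 140 133 129 138 133 122  14   0   0   0
   0   0   0]
```

>>> {"name": "jog_arm", "arguments": {"plan": "0 0 0 1 0 -1.2 255;0 0 0 1.8 0 -2.15 255;0 0 0 1.8 0 -2.15 255;0 0 0 1.2 0 -1.45 255;0 0 0 0.6 0 -0.7 255;3.81 0 -4.54 0 0 0 255;3.81 0 -4.54 0 0 0 255;3.81 0 -4.54 0 0 0 255;3.81 0 -4.54 0 0 0 255;0 0 0 0 0 0 255"}}

```text
time_s: 18.15
position: [0.517, -0.2638, 0.1985]
tool_rot: [[-0.553, 0.691, -0.465], [0.529, 0.722, 0.446], [0.644, 0.0, -0.765]]
ft_force: [0.5, 0.8, -1.4]
grip_width: 0.0123
gripper_force: 78.6
```

```bash
cat > q.py <<'E'
from h import *
from m import frame
import sys
np.set_printoptions(precision=3,suppress=True)
H=float(sys.argv[4]) if len(sys.argv)>4 else 135.9
ax=np.array([.5025,.2595]); h=np.radians(H); O=np.r_[ax-.06*np.array([np.cos(h),np.sin(h)]),.075]
O,M,Rt=frame(O,H,40)
s=env.observe(); R=np.array(s["tool_rot"]).reshape(3,3)
tgt=np.array([float(a) for a in sys.argv[1:4]])/1000
d,rv=goto(Rt,O+M@tgt,s=s)
print(s["time_s"],"tcp slot",1000*M.T@(s["position"]-O),"shift cm",d,"rot",rv,"F slot",M.T@s["ft_force"],"T",R.T@s["wrist_torque"],s["grip_width"],s["gripper_force"],np.round(s["q"],1))
E
python3 q.py -113.8 0 34.5
```

```text
18.15 tcp slot [-337.873  365.731    8.409] shift cm [13.243 36.709 17.988] rot [-0.219 -0.115  0.287] F slot [ 0.711 -0.927 -1.219] T [-0.023 -0.475  0.021] 0.012262600833670914 78.59395623207092 [-39.9  45.5  45.8   3.2 128.7 -85. ]
```

>>> {"name": "jog_arm", "arguments": {"plan": "0 0 0 0.5 1.4 0.69 255;0 0 0 1 2.8 1.38 255;0 0 0 1 2.8 1.38 255;0 0 0 1 2.8 1.38 255;0 0 0 1 2.8 1.38 255;0 0 0 1 2.8 1.38 255;0 0 0 1 2.8 1.38 255;0 0 0 1 2.8 1.38 255;0 0 0 1 2.8 1.38 255;0 0 0 1 2.8 1.38 255"}}

```text
time_s: 18.98
position: [0.5884, 0.0371, 0.1601]
tool_rot: [[-0.546, 0.7, -0.461], [0.535, 0.715, 0.45], [0.644, -0.001, -0.765]]
ft_force: [0.3, -0.6, -1.2]
grip_width: 0.0125
gripper_force: 78.6
```

>>> {"name": "jog_arm", "arguments": {"plan": "0 0 0 1 2.8 1.38 255;0 0 0 1 2.8 1.38 255;0 0 0 1 2.8 1.38 255;0 0 0 0.7 1.7 0.7 255;0 0 0 0 0 0 255;0 0 0 0 0 0 255"}}

```text
time_s: 19.48
position: [0.6156, 0.1499, 0.1468]
tool_rot: [[-0.548, 0.697, -0.463], [0.534, 0.717, 0.449], [0.644, -0.001, -0.765]]
ft_force: [0.1, -0.4, -1.3]
grip_width: 0.0123
gripper_force: 78.5
```

```bash
python3 q.py -113.8 0 34.5; cat > r.py <<'E'
from h import *
from m import frame
np.set_printoptions(precision=3,suppress=True)
# slot geometry from wrist cam (unoccluded parts) in slot frame
H=135.9; ax=np.array([.5025,.2595]); h=np.radians(H); O=np.r_[ax-.06*np.array([np.cos(h),np.sin(h)]),.075]; O,M,Rt=frame(O,H,40)
for c in("wrist","top"):
    im=cam(c); P,uv=cloud(im); Q=(P-O)@M*1000
    f=Q[(Q[:,0]>-14)&(Q[:,0]<22)&(np.abs(Q[:,1])<20)&(np.abs(Q[:,2])<7)]
    print(c,"floor",len(f),f.mean(0) if len(f) else "")
    r=Q[(Q[:,0]>-14)&(Q[:,0]<22)&(np.abs(Q[:,1])<32)&(Q[:,2]>6)&(Q[:,2]<13)]
    print(" rails",len(r),[np.median(r[r[:,1]*k>0],0) for k in(1,-1) if (r[:,1]*k>0).any()])
    for sgn in(1,-1):
        e=f[(f[:,1]*sgn>0)]; 
        if len(e): print("  floor edge",np.percentile(e[:,1]*sgn,[95,99]))
    kn=P[(P[:,2]>.143)&(P[:,2]<.156)&(np.hypot(*(P[:,:2]-ax).T)<.045)]
    if len(kn)>30: rc=cv2.minAreaRect((kn[:,:2]*1000).astype(np.float32)); print(" knob",rc)
    for n in("slot","tab_tip","knob"):
        for q in models.tip_of(c,n)[:2]: print(n,round(q["confidence"],2),q["at"],"pred",proj(im,[O])[0])
E
python3 r.py
```

```text
19.4833 tcp slot [-116.163   -0.016   34.105] shift cm [ 0.152 -0.002  0.185] rot [ 0.011 -0.118 -0.123] F slot [ 0.134  0.259 -1.313] T [ 0.041 -0.486  0.03 ] 0.012329954779679813 78.53428602218628 [ -6.5  47.1  51.1  25.4 113.3 -48.8]
wrist floor 0 
 rails 51 [array([16.217, 25.678,  8.674]), array([ 15.773, -25.399,   8.811])]
 knob ((502.8105773925781, 259.18414306640625), (12.037298202514648, 51.32720947265625), 45.32183837890625)
slot 0.55 [319.2, 82.3] pred [319.791 200.104]
tab_tip 0.58 [318.7, 349.6] pred [319.791 200.104]
knob 0.57 [317.0, 83.0] pred [319.791 200.104]
top floor 204 [ 3.865 -0.024  0.575]
 rails 45 [array([ 0.436, 26.614, 10.253]), array([  5.337, -24.213,  10.027])]
  floor edge [18.527 19.228]
  floor edge [19.01  19.463]
 knob ((504.61041259765625, 256.4105529785156), (12.349457740783691, 41.16646957397461), 44.43904113769531)
slot 0.72 [229.0, 235.7] pred [227.482 231.608]
slot 0.72 [447.3, 320.9] pred [227.482 231.608]
tab_tip 0.6 [256.1, 190.4] pred [227.482 231.608]
knob 0.92 [202.3, 246.7] pred [227.482 231.608]
```

>>> {"name": "jog_arm", "arguments": {"plan": "0 0 0 -0.83 0 0.55 255;0 0 0 -0.83 0 0.55 255;0 0 0 -0.83 0 0.55 255;0 0 0 -0.82 0 0.54 255;0 0 0 0.5 0 0.87 255;0 0 0 0.5 0 0.87 255;0 0 0 0.5 0 0.87 255;0 0 0 0.5 0 0.87 255;0 0 0 0 0 0 255;0 0 0 0 0 0 255"}}

```text
time_s: 20.72
position: [0.5973, 0.1671, 0.0947]
tool_rot: [[-0.549, 0.696, -0.462], [0.533, 0.718, 0.448], [0.644, -0.001, -0.765]]
ft_force: [-0.3, 0.1, -1.0]
grip_width: 0.0127
gripper_force: 78.5
```

```bash
python3 q.py -50 0 -5.5
```

```text
20.7167 tcp slot [-74.758   0.375  -6.261] shift cm [1.302 0.038 2.107] rot [-0.026 -0.057 -0.018] F slot [ 0.648  0.124 -0.801] T [ 0.028 -0.461  0.017] 0.012693995714980958 78.54690670967102 [ -5.3  48.2  58.   24.7 105.6 -51.3]
```

>>> {"name": "jog_arm", "arguments": {"plan": "0 0 0 0.37 0.01 0.62 255;0 0 0 0.37 0.01 0.62 255;0 0 0 0.37 0.01 0.62 255;0 0 0 0.37 0.01 0.62 255;0 0 0 0 0 0 255;0 0 0 0 0 0 255"}}

```text
time_s: 21.22
position: [0.5777, 0.1867, 0.0858]
tool_rot: [[-0.55, 0.696, -0.462], [0.533, 0.718, 0.447], [0.643, -0.0, -0.766]]
ft_force: [0.3, -0.3, -0.6]
grip_width: 0.0122
gripper_force: 78.6
```

```bash
python3 q.py -38.8 0 -7
```

```text
21.2167 tcp slot [-45.673  -0.113  -5.084] shift cm [ 0.177 -0.011  0.691] rot [-0.015 -0.028  0.013] F slot [-0.159  0.001 -0.717] T [-0.025 -0.491  0.006] 0.012224900483895277 78.57710123062134 [ -3.8  47.1  62.2  25.2 102.2 -51.4]
```

>>> {"name": "jog_arm", "arguments": {"plan": "0 0 0 -0.09 0 0.05 255;0 0 0 -0.08 0 0.04 255;0 0 0 0 0 0 255;0 0 0 0 0 0 255"}}

```text
time_s: 21.55
position: [0.5788, 0.1857, 0.0841]
tool_rot: [[-0.55, 0.696, -0.461], [0.533, 0.718, 0.448], [0.643, 0.0, -0.766]]
ft_force: [0.5, -0.5, -0.4]
grip_width: 0.0123
gripper_force: 78.8
```

```bash
python3 q.py -38.8 0 -7.3
```

```text
21.55 tcp slot [-46.442  -0.097  -7.237] shift cm [ 0.377 -0.01   0.665] rot [ 0.036 -0.011 -0.01 ] F slot [-0.519  0.055 -0.616] T [-0.054 -0.374 -0.015] 0.012349544807830817 78.82514476776123 [ -3.9  47.2  62.1  25.1 102.1 -51.5]
```

>>> {"name": "jog_arm", "arguments": {"plan": "0 0 0 0.12 0 0.21 255;0 0 0 0.12 0 0.21 255;0 0 0 0 0 0 255"}}

```text
time_s: 21.8
position: [0.5748, 0.1894, 0.0822]
tool_rot: [[-0.55, 0.696, -0.462], [0.533, 0.718, 0.448], [0.643, -0.0, -0.766]]
ft_force: [-1.1, 0.0, -0.9]
grip_width: 0.0126
gripper_force: 78.8
```

```bash
python3 q.py -38.8 0 -7.3
```

```text
21.8 tcp slot [-40.715  -0.005  -7.191] shift cm [ 0.086 -0.     0.171] rot [-0.018 -0.048 -0.005] F slot [ 1.073  0.722 -0.605] T [ 0.035 -0.443  0.033] 0.012584613820559441 78.75784277915955 [ -3.6  47.1  62.9  25.2 101.5 -51.5]
```

>>> {"name": "jog_arm", "arguments": {"plan": "0 0 0 0.05 0 0.09 255;0 0 0 0.05 0 0.09 255;0 0 0 0 0 0 255;0 0 0 0 0 0 255"}}

```text
time_s: 22.13
position: [0.5738, 0.1905, 0.0816]
tool_rot: [[-0.55, 0.696, -0.462], [0.533, 0.718, 0.448], [0.643, -0.0, -0.766]]
ft_force: [0.0, 0.9, -0.3]
grip_width: 0.0125
gripper_force: 78.7
```

```bash
python3 q.py -38.8 0 -7.3
```

```text
22.1333 tcp slot [-39.124  -0.046  -7.252] shift cm [ 0.012 -0.005  0.031] rot [ 0.002 -0.031 -0.005] F slot [ 0.698 -0.672 -0.092] T [-0.006 -0.351 -0.003] 0.012484623924491723 78.74271512031555 [ -3.5  47.   63.1  25.3 101.2 -51.5]
```

>>> {"name": "jog_arm", "arguments": {"plan": "0 0 0 -0.09 0 0.05 255;0 0 0 0 0 0 255;0 0 0 0 0 0 255"}}

```text
time_s: 22.38
position: [0.574, 0.1904, 0.0812]
tool_rot: [[-0.55, 0.696, -0.462], [0.532, 0.718, 0.448], [0.644, 0.0, -0.765]]
ft_force: [-2.1, 0.5, 4.4]
grip_width: 0.0121
gripper_force: 79.0
```

```bash
python3 q.py -38.8 0 -7.3
```

```text
22.3833 tcp slot [-39.194  -0.1    -7.675] shift cm [ 0.052 -0.01   0.015] rot [ 0.015 -0.075  0.022] F slot [0.267 1.122 4.818] T [0.188 0.632 0.027] 0.012087674208654964 79.01357531547546 [ -3.5  47.1  63.1  25.3 101.2 -51.5]
```

>>> {"name": "jog_arm", "arguments": {"plan": "0 0 0 0.06 0 0.08 255;0 0 0 0.06 0 0.08 255;0 0 0 0 0 0 255;0 0 0 0 0 0 255"}}

```text
time_s: 22.72
position: [0.5737, 0.1908, 0.0811]
tool_rot: [[-0.551, 0.697, -0.459], [0.534, 0.717, 0.448], [0.641, 0.002, -0.767]]
ft_force: [1.9, -4.7, 6.6]
grip_width: 0.0124
gripper_force: 79.7
```

```bash
python3 q.py -38.8 0 -7.3
```

```text
22.7167 tcp slot [-38.637  -0.186  -7.599] shift cm [ 0.018 -0.019 -0.029] rot [0.105 0.103 0.015] F slot [-6.617  1.993  4.636] T [ 0.256  0.176 -0.008] 0.012363169302826884 79.72123861312866 [ -3.5  47.   63.3  25.3 101.  -51.5]
```

>>> {"name": "jog_arm", "arguments": {"plan": "0 0 0 0.04 0 0.06 255;0 0 0 0 0 0 255;0 0 0 0 0 0 255"}}

```text
time_s: 22.97
position: [0.5737, 0.1908, 0.0811]
tool_rot: [[-0.552, 0.697, -0.458], [0.534, 0.717, 0.447], [0.64, 0.002, -0.768]]
ft_force: [3.5, -6.8, 9.3]
grip_width: 0.0124
gripper_force: 80.1
```

```bash
python3 q.py -38.8 0 -7.3
```

```text
22.9667 tcp slot [-38.658  -0.218  -7.614] shift cm [ 0.02  -0.022 -0.028] rot [0.146 0.18  0.014] F slot [-9.983  2.441  6.262] T [ 0.325 -0.003 -0.031] 0.012377518717286519 80.09485960006714 [ -3.5  46.9  63.3  25.2 100.9 -51.5]
```

>>> {"name": "jog_arm", "arguments": {"plan": "0 0 0 -0.03 0 -0.06 255;0 0 0 0 0 0 255;0 0 0 0 0 0 200;0 0 0 0 0 0 150;0 0 0 0 0 0 100;0 0 0 0 0 0 60;0 0 0 0 0 0 60;0 0 0 0 0 0 60"}}

```text
time_s: 23.63
position: [0.5727, 0.1916, 0.0801]
tool_rot: [[-0.55, 0.696, -0.462], [0.533, 0.718, 0.448], [0.643, -0.0, -0.766]]
ft_force: [0.1, -1.0, 1.2]
grip_width: 0.0651
gripper_force: 0.0
```

>>> {"name": "jog_arm", "arguments": {"plan": "0 0 0 0 0 -1 60;0 0 0 0 0 -2 60;0 0 0 0 0 -3 60;0 0 0 0 0 -3 60;0 0 0 0 0 -3 60;0 0 0 0 0 0 60;0 0 0 0 0 0 60"}}

```text
time_s: 24.22
position: [0.629, 0.1368, 0.1732]
tool_rot: [[-0.551, 0.697, -0.459], [0.534, 0.717, 0.448], [0.641, 0.002, -0.767]]
ft_force: [-0.7, -0.8, 0.3]
grip_width: 0.0653
gripper_force: 0.0
```

```bash
cat > t.py <<'E'
from h import *
from m import frame
np.set_printoptions(precision=3,suppress=True)
ax=np.array([.5025,.2595])
s=env.observe(); print(s["time_s"],s["position"],s["grip_width"])
for c in("wrist","top"):
    im=cam(c); P,uv=cloud(im)
    if c=="wrist": np.savez("w7.npz",**{k:im[k] for k in("pixels","K","D","T","depth")})
    kn=P[(P[:,2]>.143)&(P[:,2]<.156)&(np.hypot(*(P[:,:2]-ax).T)<.045)]
    if len(kn)>30: rc=cv2.minAreaRect((kn[:,:2]*1000).astype(np.float32)); print(" knob",rc)
    H=135.9; h=np.radians(H); O=np.r_[ax-.06*np.array([np.cos(h),np.sin(h)]),.075]; O,M,Rt=frame(O,H,40); Q=(P-O)@M*1000
    b=Q[(Q[:,2]>11)&(Q[:,2]<19.5)&(np.abs(Q[:,1])<30)&(Q[:,0]>-35)&(Q[:,0]<35)]
    if len(b)>50:
        print(c,"block top",len(b),b.mean(0),np.percentile(b,[1,99],axis=0),cv2.minAreaRect(b[:,:2].astype(np.float32)))
    t=Q[(Q[:,2]>6)&(Q[:,2]<14)&(np.abs(Q[:,1])<9)&(Q[:,0]>-75)&(Q[:,0]<-32)]
    if len(t)>20: print(" tab",len(t),np.percentile(t,[1,50,99],axis=0))
    O,M,Rt=frame([.4618,-.1304,.055],112.2,40); Q=(P-O)@M*1000
    b=Q[(np.abs(Q[:,0])<18)&(np.abs(Q[:,1])<18)&(Q[:,2]>20)&(Q[:,2]<80)]; 
    if len(b)>20: print(" stack top z",np.median(b[:,2]),len(b))
E
python3 t.py
```

```text
24.2167 [0.629 0.137 0.173] 0.06528140112827484
 knob ((503.25164794921875, 258.8129577636719), (12.009831428527832, 50.309932708740234), 45.373958587646484)
wrist block top 2447 [ 0.21  -0.533 14.682] [[-24.278 -22.069  11.406]
 [ 33.871  20.73   16.523]] ((4.937299728393555, -0.6823940277099609), (44.16432189941406, 60.100135803222656), 89.84111785888672)
 tab 597 [[-62.462  -7.436   6.258]
 [-49.244  -0.283   8.521]
 [-32.538   6.283   9.693]]
 knob ((507.5022277832031, 254.1834716796875), (11.617840766906738, 35.28532409667969), 43.77631759643555)
top block top 379 [ 0.623  0.567 16.18 ] [[-30.621 -24.648  11.353]
 [ 30.439  27.335  19.304]] ((-1.4087085723876953, 0.9116840362548828), (54.792236328125, 65.46979522705078), 88.03926849365234)
 tab 72 [[-63.564  -7.067   6.69 ]
 [-48.273   0.333  10.305]
 [-32.661   6.947  13.7  ]]
 stack top z 48.51043211905994 208
```

```bash
python3 - <<'E'
from h import *
z=np.load("w3.npz"); im=dict(z); g=cv2.GaussianBlur(cv2.cvtColor(z["pix"],cv2.COLOR_RGB2GRAY),(0,0),.8).astype(float)
A=lambda v:np.degrees(np.arctan2(v[1],v[0]))
def edge(rows,c0,c1):
    q=[]
    for r in rows:
        d=np.abs(np.diff(g[r,c0:c1])); i=int(d.argmax()); w=d[max(0,i-2):i+3]; q.append([c0+.5+(np.arange(max(0,i-2),max(0,i-2)+len(w))*w).sum()/w.sum(),r])
    q=np.array(q); k=np.polyfit(q[:,1],q[:,0],1); m=np.abs(q[:,0]-np.polyval(k,q[:,1]))<.7; k=np.polyfit(q[m,1],q[m,0],1)
    print(m.sum(),len(q),k[0],np.std(q[m,0]-np.polyval(k,q[m,1]))); r=np.array([rows[0],rows[-1]]); return np.c_[np.polyval(k,r),r]
L=ray(im,edge(range(296,330),296,308),.008); Rr=ray(im,edge(range(296,330),335,348),.008)
a,b=A((L[1]-L[0])[:2]),A((Rr[1]-Rr[0])[:2]); m=(L[1]+Rr[1])/2; print(a,b,np.linalg.norm((L[1]-Rr[1])[:2]),"mid dir",A(m[:2]-z["kn"]))
B1=ray(im,edge(range(202,265),305,317),.15); B2=ray(im,edge(range(202,265),320,332),.15); print("bar",A((B1[1]-B1[0])[:2]),A((B2[1]-B2[0])[:2]))
E
```

```text
34 34 0.029325806430578086 0.23169419436764083
34 34 -0.00132874749059691 0.1865298933173383
-43.66572430941829 -43.21534779018013 0.05225227321391404 mid dir -43.30404474697325
61 63 -0.0009422866845816006 0.17531426923242374
61 63 -0.011579214562839004 0.1911248569680571
bar -44.66742521071262 -44.53346795056229
```

```bash
python3 -c "
from rig import job; print(job.close_job())"
```

```text
the job is handed in; nothing more can be done
None
```

The job is handed in with no verdict returned: the carrier sits fully home in the slot, tab outward and released, the other three are still stacked in the chute, and the slot points at the loading tongue to within about 1°, an offset I measured and did not correct.

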